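# Clear the spice jar off the grill pan and hold its lid half open

## Robot

A 6-joint arm with a two-finger parallel gripper is mounted at the origin on a cart in front of the work surface, level with it; the furniture and walls round the work are solid. World frame = base frame: x ahead of the robot, y to its left, z up, the work surface at z = 0. Lengths are in m, angles in rad, forces in N, time in s.
With the tool pointing down it reaches from about 0.275 to 0.75 m from the base axis. Payload 10.2 kg.
Tool frame: the origin (TCP) lies at the very end of the fingers, on their centre line; the grasp point (between the pads) lies 19 mm behind it; z points along the fingers, y is the line along which they close (so a half turn about z gives the same grasp; the last joint's range is limited). The gripper opens to 85 mm and grips with 20 to 120 N. Pads are 22 mm wide; open, the fingers measure 114 mm over their backs; the gripper's body (76 mm by 85 mm) begins 54 mm behind the grasp point. The pads swing forward as they close: fully open they stand 13 mm farther back than shut.
Start: joints at [-1.44, 0.313, 1.498, -0, 1.331, -0.223], TCP at [0.182, -0.492, 0.231] pointing down, gripper open.
Joint ranges: [-2.94, 2.94], [-0.97, 2.17], [0.19, 2.56], [-1.23, 4.37], [0.02, 3.11], [-2.88, 2.88]. Speed limits (rad/s): [2.39, 2.39, 3.01, 3.14, 3.14, 3.14].

## Interface

Orientations are given as a unit quaternion [w, x, y, z].
In Python, from rig import sensors, eyes, order gives the robot as it stands.
- The arm moves only by the tool servo_tool, never from a script. Its argument "increments" is a list that holds one entry, the list of rows, each a list of 7 numbers: the shift along the tool's x, y, z normalised to -1 to 1, where 1 is 0.5 m, then the turn, a rotation vector about the tool's x, y, z normalised to -1 to 1, where 1 is pi rad, then the opening, from -1 (shut) to 1 (fully open). In form: [[[dx, dy, dz, wx, wy, wz, hand], ...]]. A call has 1 to 10 rows; each row shifts and turns the commanded pose from where the row before left it, along the tool's axes as they then stand; what a row does not reach is not made up. A row lasts 1/8 s, in which the tool goes at most 62.5 mm and 10.7 degrees, less where a joint would pass 70% of its speed; a pose out of reach is approached as far as the arm can. A call with a number of a shift or a turn outside -1 to 1 is refused whole. A call with a gripper value outside its range is refused whole. The fingers move at their own pace and stop on an object; the grip force is fixed at half the most. Time passes only in rows, so rows that do not move let the fingers close. It gives the time, the measured TCP pose, the force, the opening and the grip force at its end, in the units of the state.
- sensors.get_state(): the state, without advancing time (a new reading comes with each control period).
- eyes.get_image(name): name is "scene" or "top" or "wrist"; returns (picture, depth): 480x640x3 uint8, red, green, blue; 480x640 float32, m along the optical axis (not along the pixel's ray), 0 where there is no reading.
- eyes.camera_params(name): a dict with "mtx" (3x3 intrinsics, pixels), "T" (4x4, takes a point from camera to world coordinates); the wrist camera has in their place "hand_eye" (4x4, takes a point from camera to tool coordinates, whose origin is the TCP and whose axes are the flange's). Camera axes: x right, y down, z forward; pixel columns grow to the right and rows downward; lengths in m; the calibration is good to about 2 mm. A picture is of the moment at which its call begins: read the wrist's pose just before it. camera_params takes no time and is no camera call.
- order.job_done(): hands the job in; it is judged then, once.
The state is a dict: "time_s": time; "qpos": joint angles; "dq": joint speeds; "effort": joint torques, N m; "eef_pos": TCP position; "ee_rot": TCP orientation; "force": force on the tool from outside, world axes, zero at the start; "wrist_torque": the same for the moment, N m; "opening": opening from 0.0 (shut) to 1.0 (fully open); "gripper_force": force on a finger pad.
Only numpy, scipy, OpenCV 4.12 (cv2) and the standard library are available. Lean on these libraries where they do the work, as an engineer would, in place of code of your own. Each camera call takes 0.05 s, during which the arm holds its last target. There are 200 camera calls.

## Task

Take the spice jar off the lid of the red grill pan and stand it upright on the square bamboo board. Then lift the pan's lid by its wooden front bar until it stands open 45 degrees, and keep holding it there: it falls shut by itself, so finish while still holding the lid, without putting it down or letting go. Do not let the lid slam, do not tip the jar over, and leave everything else where it is.

Things in the scene. Friction and masses are not known exactly. Their poses are not given: they have to be found in the camera images.
- grill_pan: Rectangular hinged grill pan, dark metal base with a red lid, standing on the black hob; fixed, it does not slide. Base 200 mm deep (its x) by 220 mm wide (its y) by 50 mm high, with a small dark loop ear on each side reaching 137 mm from the middle. Origin: centre of its underside. Its -x side is the front (roughly towards the robot) with the lid's bar; its +x side has the hinge.
- lid (a joint): Opening angle of the red lid in rad: 0 shut and level, grows as the front edge rises, 0.785 is 45 degrees, stop at 1.4. The lid weighs about 0.6 kg, has almost no friction and falls shut from any angle. Shut, its flat top is 67 mm above the hob; the lid plate is 206 by 226 mm, 14 mm thick.
- lid_hinge (a point): Middle of the hinge axis, at (108, 0, 57) mm in the pan's frame; the axis runs along the pan's y. Axes as the pan's. Does not move with the lid.
- lid_bar (a point): Centre of the lid's front bar: a round pale wooden bar 14 mm in diameter, along the pan's y, 92 mm clear between its two 12 mm arms, 260 mm from the hinge axis and, with the lid shut, 58 mm above the hob and 49 mm (centre) ahead of the lid's front edge, so a finger fits on either side and below. Moves and turns with the lid; axes as the pan's while shut.
- jar: The spice jar that stands on the red lid: clear glass with label and dark brown and red cap, 41 mm in diameter, 105 mm high, about 0.11 kg. Origin: centre of its underside; z along the jar.
- board: Bamboo breakfast board lying flat, 158 by 155 mm, rounded corners, either left or right of the pan; fixed. Origin: its centre at hob level; its top is 15 mm above the origin.
- cork_mat: Round cork mat, 140 mm in diameter, 9 mm high, on the other side of the pan from the board; fixed. Not the place for the jar.
- tin: Flat round food tin, 86 mm in diameter, 40 mm high; bystander, origin centre of underside.
- mug: Small white mug, 59 by 83 by 55 mm high; bystander, origin centre of underside.
- garlic: Garlic bulb, 56 mm; bystander, origin centre of underside.
- capsule_orange: Orange coffee capsule, 37 mm in diameter, 28 mm high; bystander, origin centre of underside.
- capsule_blue: Blue coffee capsule, 37 mm in diameter, 28 mm high; bystander, origin centre of underside.
Mind the look-alikes: they are no part of the job. What is shaped like the jar but blue is not meant.

How it is judged:
On the way, in this order (a step that is already met when the one before it is completed fails the run):
1. the jar stands upright on the bamboo board, let go, with the lid still shut (contact force between jar and board above 0.3 N and angle between jar's own z axis and vertical below 0.12 rad and contact force between jar and the fingers below 0.05 N and linear speed of jar below 0.03 m/s and horizontal distance between jar and board below 0.085 m and value of joint lid below 0.06 rad), for 0.3 s.
2. the lid is held by the fingers at 45 degrees (value of joint lid between 0.685 and 0.885 rad and contact force between the fingers and lid above 0.8 N), for 0.3 s.
At the end, for the whole second after the job is handed in: The lid stands still at 45 degrees, within 5.7 degrees either way, held by the fingers (they press on it with more than 0.8 N); the jar stands upright and released on the bamboo board, within 85 mm of its centre (all of step 2 and velocity of joint lid between -0.08 and 0.08 rad/s and contact force between jar and lid below 0.05 N and contact force between jar and board above 0.3 N and angle between jar's own z axis and vertical below 0.12 rad and contact force between jar and the fingers below 0.05 N and linear speed of jar below 0.03 m/s and horizontal distance between jar and board below 0.085 m); the arm keeps its last pose, push and grip.
It fails at once if the jar is tipped over (angle between jar's own z axis and vertical above 0.9 rad).
It fails at once if the lid is raised with the jar still on it (value of joint lid above 0.15 rad and contact force between jar and lid above 0.1 N).
It fails at once if the lid slams: it falls faster than 1.5 rad/s (velocity of joint lid below -1.5 rad/s).
It fails at once if one of the bystanders (tin, mug, garlic, capsules) is moved more than 40 mm (distance of any of tin, mug, garlic, capsule_orange, capsule_blue from where it was at the start of the episode above 0.04 m).
It also fails if it takes over 58 s, if anything falls off the work surface, if the arm or the gripper's body presses on something with over 40 N, if the wrist force passes 120 N, or if a joint passes its speed limit or range.

## Working session

There is one attempt and no reset: what is moved stays moved. The work goes in short steps, Python scripts to look and compute and a tool call to move; the robot and the scene stay as the last step left them, time stands still between calls to the robot, and variables do not carry over. Pictures are saved under pics/ and viewed, at most 10 in all, crops included, and the job is handed in when it is done.

Besides the shell and the picture viewer there is one more tool, called after ">>>" in YAML: its name, and indented under it one key for each argument. servo_tool: Moves the arm, as the interface text tells. Scaled input: -1 to 1 covers 0.5 m each way for a shift and pi rad each way for a turn. Its arguments: {"type":"object","properties":{"increments":{"type":"array","items":{"type":"array","items":{"type":"array","items":{"type":"number"}}}}},"required":["increments"]}

```bash
mkdir -p pics; ls
python3 - <<'E'
from rig import sensors, eyes
import cv2, numpy as np
s=sensors.get_state(); print({k:np.round(v,3).tolist() for k,v in s.items()})
for n in ["scene","top"]:
    im,d=eyes.get_image(n); cv2.imwrite(f"pics/{n}0.png",im[...,::-1]); np.savez(f"pics/{n}0.npz",im=im,d=d)
    print(n,{k:np.round(v,4).tolist() for k,v in eyes.camera_params(n).items()})
print({k:np.round(v,4).tolist() for k,v in eyes.camera_params("wrist").items()})
E
```

```text
pics
{'time_s': 0.0, 'qpos': [-1.44, 0.313, 1.498, -0.0, 1.331, -0.223], 'dq': [0.001, -0.001, -0.0, 0.001, 0.002, 0.001], 'effort': [-0.002, -41.227, -25.975, -0.0, 0.004, 0.0], 'eef_pos': [0.182, -0.492, 0.231], 'ee_rot': [-0.001, 0.984, 0.176, 0.0], 'force': [0.094, -0.266, -0.667], 'wrist_torque': [-0.031, 0.033, -0.013], 'gripper_force': 0.0, 'opening': 1.002}
scene {'mtx': [[505.5639, 0.0, 312.4657], [0.0, 505.5639, 248.2732], [0.0, 0.0, 1.0]], 'T': [[-0.4684, -0.4967, 0.7307, -0.2103], [-0.8832, 0.2833, -0.3737, 0.4597], [-0.0214, -0.8204, -0.5714, 0.7439], [0.0, 0.0, 0.0, 1.0]]}
top {'mtx': [[621.516, 0.0, 315.0658], [0.0, 621.516, 239.0514], [0.0, 0.0, 1.0]], 'T': [[0.3867, -0.8408, 0.3788, 0.0204], [-0.9221, -0.358, 0.1467, -0.2071], [0.0123, -0.406, -0.9138, 1.5919], [0.0, 0.0, 0.0, 1.0]]}
{'mtx': [[354.5867, 0.0, 317.6051], [0.0, 354.5867, 238.023], [0.0, 0.0, 1.0]], 'hand_eye': [[0.0009, -0.9473, -0.3202, 0.083], [1.0, 0.0011, -0.0003, 0.0014], [0.0006, -0.3202, 0.9473, -0.1421], [0.0, 0.0, 0.0, 1.0]]}
```

View pics/scene0.png

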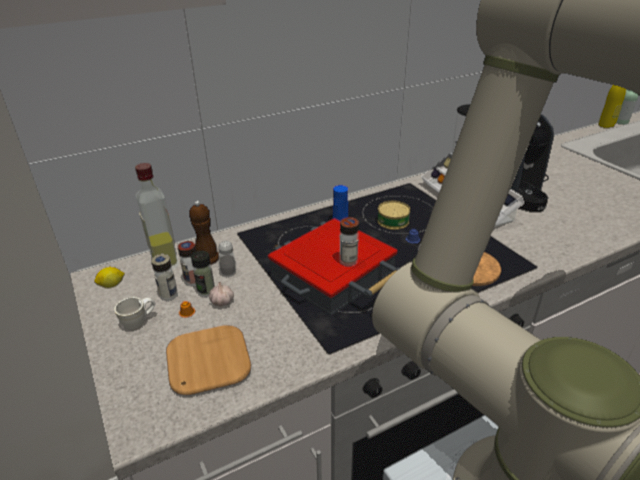

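View pics/top0.png

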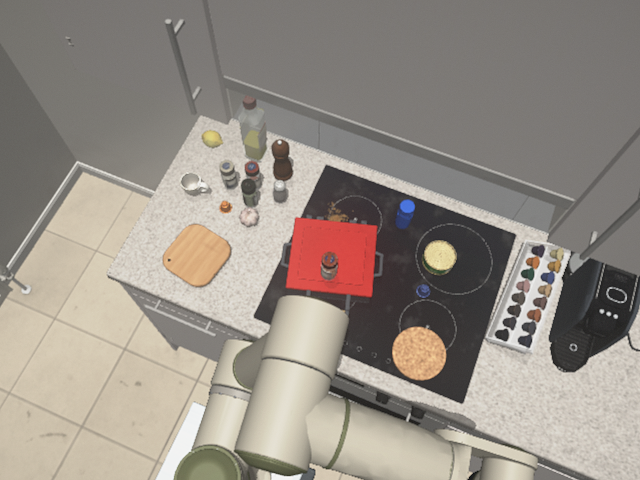

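The scene view shows the jar on the red lid at about (348,243), the board at (208,358) and the bar near (385,280), partly hidden by the arm. In the top view the lid is at (332,257), the jar at (329,265), the board at (197,254) and the cork mat at (419,352).

```bash
cat > h.py <<'E'
import numpy as np, cv2
from rig import eyes
from scipy.spatial.transform import Rotation as R
def pts(n,d):
    p=eyes.camera_params(n);K=p["mtx"];v,u=np.mgrid[:480,:640]
    P=np.stack([(u-K[0,2])/K[0,0]*d,(v-K[1,2])/K[1,1]*d,d],-1)
    return P@p["T"][:3,:3].T+p["T"][:3,3]
def ray(n,uv,z):
    p=eyes.camera_params(n);uv=np.asarray(uv,float).reshape(-1,2)
    r=np.c_[uv,np.ones(len(uv))]@np.linalg.inv(p["mtx"]).T@p["T"][:3,:3].T
    t=p["T"][:3,3]; return t+r*((z-t[2])/r[:,2])[:,None]
E
python3 - <<'E'
from h import *
np.set_printoptions(precision=4,suppress=True)
for n in ["top","scene"]:
    f=np.load(f"pics/{n}0.npz");im=f["im"];d=f["d"];W=pts(n,d)
    hsv=cv2.cvtColor(im,cv2.COLOR_RGB2HSV)
    red=(((hsv[...,0]<5)|(hsv[...,0]>174))&(hsv[...,1]>200)&(hsv[...,2]>90)).astype(np.uint8)
    c=max(cv2.findContours(red,0,1)[0],key=cv2.contourArea)
    P=ray(n,c,0.067)[:,:2].astype(np.float32)
    r=cv2.minAreaRect(P);print(n,"lid rect",r)
    m=(red>0)&(d>0);print("lid z",np.median(W[m][:,2]))
    bd=((hsv[...,0]>8)&(hsv[...,0]<22)&(hsv[...,1]>90)&(hsv[...,2]>120)).astype(np.uint8)
    for c in sorted(cv2.findContours(bd,0,1)[0],key=cv2.contourArea)[-3:]:
        P=ray(n,c,0.015)[:,:2].astype(np.float32);print(" tan",cv2.minAreaRect(P))
    ctr=np.array(r[0])
    m=(np.hypot(W[...,0]-ctr[0],W[...,1]-ctr[1])<0.13)&(W[...,2]>0.08)&(W[...,2]<0.19)&(d>0)
    k,l,st,ce=cv2.connectedComponentsWithStats(m.astype(np.uint8))
    for i in range(1,k):
        if st[i,4]>80:
            Q=W[l==i];print(" tall",st[i],Q.min(0),Q.max(0))
            for a,b in [(.085,.11),(.11,.14),(.14,.165),(.165,.18)]:
                q=Q[(Q[:,2]>a)&(Q[:,2]<b)]
                if len(q):print("  ",a,cv2.minEnclosingCircle(q[:,:2].astype(np.float32)),len(q))
E
```

```text
Traceback (most recent call last):
ValueError: max() iterable argument is empty
```

Run:
```python
from h import *
f=np.load("pics/top0.npz");im=f["im"]
h=cv2.cvtColor(im,cv2.COLOR_RGB2HSV);print(im[240,300],h[240,300],h[254,197],im.dtype, h[340,420])
```

```text
[220  81  75] [  1 168 220] [ 16 101 224] uint8 [ 14 107 195]
```

```bash
cat > m.py <<'E'
from h import *
np.set_printoptions(precision=4,suppress=True)
for n in ["top","scene"]:
    f=np.load(f"pics/{n}0.npz");im=f["im"];d=f["d"];W=pts(n,d)
    hsv=cv2.cvtColor(im,cv2.COLOR_RGB2HSV)
    red=(((hsv[...,0]<5)|(hsv[...,0]>174))&(hsv[...,1]>130)&(hsv[...,2]>90)).astype(np.uint8)
    c=max(cv2.findContours(red,0,1)[0],key=cv2.contourArea)
    P=ray(n,c,0.067)[:,:2].astype(np.float32)
    r=cv2.minAreaRect(P);print(n,"lid rect",r)
    m=(red>0)&(d>0)&(W[...,2]>.04)&(W[...,2]<.09);print("lid z",np.median(W[m][:,2]),"flat rect",cv2.minAreaRect(W[m&(abs(W[...,2]-.067)<.006)][:,:2].astype(np.float32)))
    bd=((hsv[...,0]>8)&(hsv[...,0]<22)&(hsv[...,1]>75)&(hsv[...,2]>120)).astype(np.uint8)
    for c in sorted(cv2.findContours(bd,0,1)[0],key=cv2.contourArea)[-3:]:
        P=ray(n,c,0.015)[:,:2].astype(np.float32);print(" tan",cv2.minAreaRect(P))
    ctr=np.array(r[0])
    m=(np.hypot(W[...,0]-ctr[0],W[...,1]-ctr[1])<0.13)&(W[...,2]>0.08)&(W[...,2]<0.19)&(d>0)
    k,l,st,ce=cv2.connectedComponentsWithStats(m.astype(np.uint8))
    for i in range(1,k):
        if st[i,4]>80:
            Q=W[l==i];print(" tall",st[i],Q.min(0),Q.max(0))
            for a,b in [(.085,.11),(.11,.14),(.14,.165),(.165,.18)]:
                q=Q[(Q[:,2]>a)&(Q[:,2]<b)]
                if len(q):print("  ",a,cv2.minEnclosingCircle(q[:,:2].astype(np.float32)),len(q))
E
python3 m.py
```

```text
top lid rect ((0.6255788207054138, -0.02266472578048706), (0.2078021913766861, 0.22618573904037476), 16.443294525146484)
lid z 0.06711858962296136 flat rect ((0.6259825825691223, -0.023380309343338013), (0.20905223488807678, 0.22477270662784576), 16.382734298706055)
 tan ((0.6657356023788452, 0.3183985948562622), (0.03567790985107422, 0.03524761274456978), 84.6231918334961)
 tan ((0.48323559761047363, -0.3223813474178314), (0.1385193020105362, 0.1366698145866394), 17.886999130249023)
 tan ((0.5047467350959778, 0.32745450735092163), (0.1545838713645935, 0.15615102648735046), 79.45599365234375)
 tall [321 252  17  29 399] [ 0.5497 -0.0547  0.0809] [ 0.5933 -0.0136  0.1821]
   0.085 ((0.5680309534072876, -0.035002175718545914), 0.019718613475561142) 56
   0.11 ((0.5704158544540405, -0.03416254371404648), 0.020912813022732735) 71
   0.14 ((0.5742276310920715, -0.033745262771844864), 0.022470565512776375) 62
   0.165 ((0.572123646736145, -0.03313535451889038), 0.02236468531191349) 201
scene lid rect ((0.6169304847717285, -0.015470311045646667), (0.21096931397914886, 0.22856295108795166), 
[... 198 characters left out ...]
087206602097), (0.014776140451431274, 0.09441263973712921), 16.098852157592773)
 tan ((0.4411342442035675, -0.33676838874816895), (0.052110932767391205, 0.12671835720539093), 34.76150131225586)
 tan ((0.498462975025177, 0.3324170410633087), (0.15341848134994507, 0.15849876403808594), 79.07633209228516)
 tall [340 218  19  44 771] [ 0.5464 -0.0487  0.0802] [ 0.5909 -0.0066  0.1742]
   0.085 ((0.5641201138496399, -0.025499243289232254), 0.01912529766559601) 160
   0.11 ((0.5651814937591553, -0.02764947898685932), 0.02117030695080757) 212
   0.14 ((0.5655288696289062, -0.0262309443205595), 0.019835883751511574) 188
   0.165 ((0.5705088376998901, -0.027321061119437218), 0.021482033655047417) 179
```

Lid centre is about (0.622, -0.020) with yaw 16.4°, the jar about (0.568, -0.030), and the board (0.502, 0.330). The bar is at about (0.476, -0.063). A tool x yaw of 106.4° suits both grasps, so I raise and turn first.

>>> servo_tool:
  increments:
    - [[0,0,-0.02,0,0,-0.0532,1],[0,0,-0.02,0,0,-0.0532,1],[0,0,-0.02,0,0,-0.0532,1],[0,0,-0.02,0,0,-0.0532,1],[0,0,-0.02,0,0,-0.0532,1],[0,0,-0.02,0,0,-0.0532,1],[0,0,-0.02,0,0,-0.0532,1],[0,0,-0.02,0,0,-0.0532,1],[0,0,-0.02,0,0,-0.0532,1]]

```text
time_s: 1.23
eef_pos: [0.1819, -0.4924, 0.3213]
ee_rot: [-0.0, 0.596, 0.803, 0.0]
force: [-0.9, -0.5, -1.3]
opening: 1.002
gripper_force: 0.0
```

```bash
cat > go.py <<'E'
import sys,numpy as np
from rig import sensors
from scipy.spatial.transform import Rotation as R
s=sensors.get_state();q=s["ee_rot"];r=R.from_quat([q[1],q[2],q[3],q[0]])
M=r.as_matrix();p=np.array(s["eef_pos"])
print("t",s["time_s"],"p",p.round(4),"yaw",np.degrees(np.arctan2(M[1,0],M[0,0])).round(2),"z",M[:,2].round(3),"q",np.round(s["qpos"],2),"F",np.round(s["force"],1),s["opening"],s["gripper_force"])
for a in sys.argv[1:]:
    t=np.array(eval(a));d=t-p;print("to",t,"tool norm",(M.T@d/0.5).round(4),"rows",np.linalg.norm(d)/.0625);p=t
E
python3 go.py "(.566,-.030,.26)"
```

```text
t 1.225 p [ 0.1819 -0.4924  0.3213] yaw 106.77 z [-0.     0.001 -1.   ] q [-1.44  0.27  1.33  0.    1.55 -1.73] F [-0.9 -0.5 -1.3] 1.0019374480815872 0.0
to [ 0.566 -0.03   0.26 ] tool norm [0.6637 1.0024 0.1232] rows 9.667699716643561
```

>>> servo_tool:
  increments:
    - [[0.066,0.1,0.01,0,0,0,1],[0.066,0.1,0.01,0,0,0,1],[0.066,0.1,0.01,0,0,0,1],[0.066,0.1,0.01,0,0,0,1],[0.066,0.1,0.01,0,0,0,1],[0.066,0.1,0.01,0,0,0,1],[0.066,0.1,0.01,0,0,0,1],[0.066,0.1,0.01,0,0,0,1],[0.066,0.1,0.01,0,0,0,1],[0.066,0.1,0.01,0,0,0,1]]

```text
time_s: 2.48
eef_pos: [0.5689, -0.0326, 0.2709]
ee_rot: [-0.0, 0.599, 0.801, -0.0]
force: [1.1, -1.3, 0.2]
opening: 0.998
gripper_force: 0.0
```

```bash
python3 - <<'E'
from h import *
from rig import sensors
s=sensors.get_state();q=s["ee_rot"]
im,d=eyes.get_image("wrist");cv2.imwrite("pics/w1.png",im[...,::-1])
T=np.eye(4);T[:3,:3]=R.from_quat([q[1],q[2],q[3],q[0]]).as_matrix();T[:3,3]=s["eef_pos"]
p=eyes.camera_params("wrist");C=T@p["hand_eye"];K=p["mtx"];v,u=np.mgrid[:480,:640]
W=np.stack([(u-K[0,2])/K[0,0]*d,(v-K[1,2])/K[1,1]*d,d],-1)@C[:3,:3].T+C[:3,3]
hsv=cv2.cvtColor(im,cv2.COLOR_RGB2HSV)
red=((hsv[...,0]<5)|(hsv[...,0]>174))&(hsv[...,1]>130)&(hsv[...,2]>90)&(abs(W[...,2]-.067)<.02)
print("lid",np.median(W[red],axis=0),cv2.minAreaRect(W[red][:,:2].astype(np.float32)))
m=(W[...,2]>.09)&(W[...,2]<.18)&(abs(W[...,0]-.57)<.05)&(abs(W[...,1]+.03)<.05)
for a in (.09,.12,.15,.166):
    Q=W[m&(W[...,2]>a)&(W[...,2]<a+.03)]
    if len(Q):print(a,len(Q),cv2.minEnclosingCircle(Q[:,:2].astype(np.float32)))
b=(hsv[...,0]>8)&(hsv[...,0]<25)&(hsv[...,1]>75)&(W[...,2]>.03)&(W[...,2]<.08)
if b.sum()>30:print("bar",b.sum(),np.median(W[b],axis=0),cv2.minAreaRect(W[b][:,:2].astype(np.float32)))
E
python3 go.py "(.566,-.030,.26)"
```

```text
lid [0.6295061  0.00175092 0.06567443] ((0.6259174942970276, -0.022195860743522644), (0.2057245671749115, 0.2244679480791092), 16.532630920410156)
0.09 283 ((0.5708500146865845, -0.027299033477902412), 0.0201543178409338)
0.12 393 ((0.5719244480133057, -0.029583344236016273), 0.021438969299197197)
0.15 2610 ((0.5731781125068665, -0.03242633491754532), 0.020538516342639923)
0.166 2345 ((0.5731862783432007, -0.03247297927737236), 0.02050422504544258)
bar 1155 [ 0.48616873 -0.07356323  0.06195699] ((0.6345398426055908, -0.04637247323989868), (0.5402174592018127, 0.3466005027294159), 86.61273193359375)
t 2.525 p [ 0.5713 -0.0275  0.2694] yaw 106.7 z [-0.001  0.003 -1.   ] q [-0.25  0.4   1.28  0.    1.46 -0.55] F [ 1.9  5.6 -1.6] 1.001384374403356 0.0
to [ 0.566 -0.03   0.26 ] tool norm [-0.0019 -0.0116  0.0187] rows 0.17686893754756153
```

View pics/w1.png

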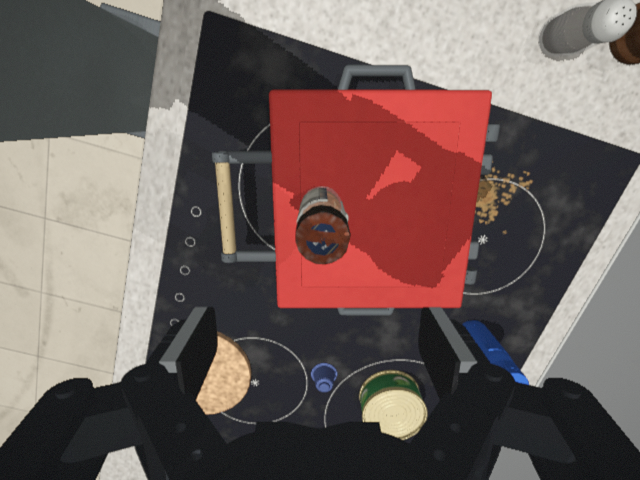

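The wrist view shows the jar's cap at (322,235) and the bar at (226,210) on the left, with both finger pads clear of everything. It agrees with the top camera, so the jar is at about (0.572, -0.031). I descend around it and close.

>>> servo_tool:
  increments:
    - [[-0.005,0,0.05,0,0,0,1],[0,0,0.05,0,0,0,1],[0,0,0.05,0,0,0,1],[0,0,0.05,0,0,0,1],[0,0,0.05,0,0,0,1],[0,0,0.05,0,0,0,1],[0,0,0,0,0,0,1],[0,0,0,0,0,0,1]]

```text
time_s: 3.52
eef_pos: [0.569, -0.0369, 0.1222]
ee_rot: [0.001, 0.599, 0.801, 0.0]
force: [-0.5, -0.1, 0.6]
opening: 1.003
gripper_force: 0.0
```

>>> servo_tool:
  increments:
    - [[0,0,0,0,0,0,-0.2],[0,0,0,0,0,0,-0.2],[0,0,0,0,0,0,-0.5],[0,0,0,0,0,0,-0.5],[0,0,0,0,0,0,-0.5],[0,0,0,0,0,0,-0.5]]

```text
time_s: 4.28
eef_pos: [0.5691, -0.0368, 0.122]
ee_rot: [0.001, 0.599, 0.801, 0.0]
force: [0.6, 0.1, 5.2]
opening: 0.466
gripper_force: 58.2
```

```bash
python3 go.py "(.572,-.030,.250)" "(.502,.33,.250)" "(.502,.33,.066)"
```

```text
t 4.275 p [ 0.5691 -0.0368  0.122 ] yaw 106.46 z [ 0.002 -0.    -1.   ] q [-0.27  0.51  1.5   0.    1.12 -0.56] F [0.6 0.1 5.2] 0.46605388942238773 58.181644678115845
to [ 0.572 -0.03   0.25 ] tool norm [ 0.0112  0.0098 -0.2561] rows 2.0522176821409808
to [0.502 0.33  0.25 ] tool norm [ 7.302e-01  6.970e-02 -4.000e-04] rows 5.867878662685519
to [0.502 0.33  0.066] tool norm [ 3.00e-04 -5.00e-04  3.68e-01] rows 2.944
```

>>> servo_tool:
  increments:
    - [[0,0,-0.015,0,0,0,-0.5],[0,0,-0.03,0,0,0,-0.5],[0,0,-0.04,0,0,0,-0.5],[0,0,-0.04,0,0,0,-0.5],[0,0,-0.04,0,0,0,-0.5],[0,0,-0.03,0,0,0,-0.5],[0,0,-0.01,0,0,0,-0.5]]

```text
time_s: 5.15
eef_pos: [0.5688, -0.0368, 0.2249]
ee_rot: [0.001, 0.599, 0.801, 0.0]
force: [-0.5, -0.4, -1.9]
opening: 0.473
gripper_force: 58.8
```

>>> servo_tool:
  increments:
    - [[0.04,0.007,0,0,0,0,-0.5],[0.07,0.008,0,0,0,0,-0.5],[0.08,0.008,0,0,0,0,-0.5],[0.09,0.008,0,0,0,0,-0.5],[0.09,0.008,0,0,0,0,-0.5],[0.09,0.008,0,0,0,0,-0.5],[0.09,0.008,0,0,0,0,-0.5],[0.08,0.008,0,0,0,0,-0.5],[0.07,0.008,0,0,0,0,-0.5],[0.04,0.007,0,0,0,0,-0.5]]

```text
time_s: 6.4
eef_pos: [0.4999, 0.3311, 0.2231]
ee_rot: [-0.0, 0.598, 0.802, -0.001]
force: [-0.3, -0.7, -1.5]
opening: 0.468
gripper_force: 58.8
```

>>> servo_tool:
  increments:
    - [[0,0,0,0,0,0,-0.5],[0,0,0,0,0,0,-0.5]]

```text
time_s: 6.65
eef_pos: [0.5014, 0.3284, 0.2236]
ee_rot: [-0.0, 0.599, 0.801, -0.0]
force: [-0.2, 0.9, -1.2]
opening: 0.471
gripper_force: 58.8
```

```bash
python3 - <<'E'
from h import *
im,d=eyes.get_image("scene");cv2.imwrite("pics/s2.png",im[...,::-1])
E
python3 go.py "(.503,.329,.073)"
```

```text
t 6.7 p [0.5015 0.3282 0.2237] yaw 106.39 z [-0. -0. -1.] q [ 0.38  0.48  1.27 -0.    1.39  0.1 ] F [ 0.1 -0.2 -0.7] 0.4741275681769935 58.82230818271637
to [0.503 0.329 0.073] tool norm [0.0007 0.0035 0.3014] rows 2.4110058759884385
```

View pics/s2.png

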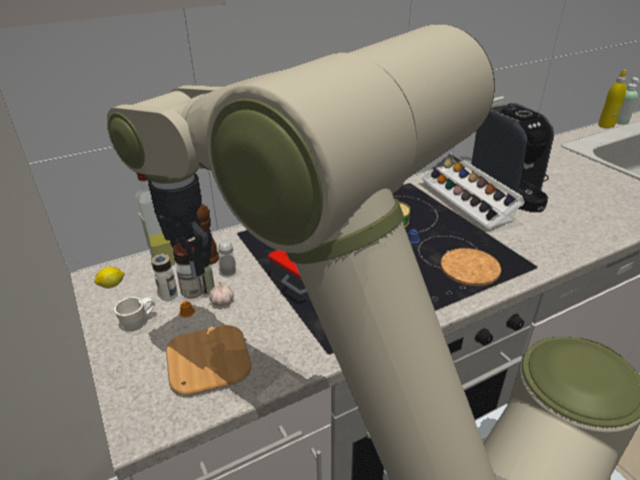

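The jar hangs upright from the fingers at about (192,275), above the board. I lower it, with the last part slow.

>>> servo_tool:
  increments:
    - [[0,0.003,0.03,0,0,0,-0.5],[0,0,0.06,0,0,0,-0.5],[0,0,0.06,0,0,0,-0.5],[0,0,0.06,0,0,0,-0.5],[0,0,0.045,0,0,0,-0.5],[0,0,0.025,0,0,0,-0.5],[0,0,0.01,0,0,0,-0.5],[0,0,0.004,0,0,0,-0.5],[0,0,0,0,0,0,-0.5],[0,0,0,0,0,0,-0.5]]

```text
time_s: 7.95
eef_pos: [0.5029, 0.3297, 0.0773]
ee_rot: [0.0, 0.599, 0.801, 0.0]
force: [-0.6, 0.6, -0.8]
opening: 0.471
gripper_force: 58.8
```

>>> servo_tool:
  increments:
    - [[0,0,0.004,0,0,0,-0.5],[0,0,0.004,0,0,0,-0.5],[0,0,0.002,0,0,0,-0.5],[0,0,0.002,0,0,0,-0.5],[0,0,0,0,0,0,-0.5]]

```text
time_s: 8.57
eef_pos: [0.5026, 0.3295, 0.0707]
ee_rot: [-0.0, 0.599, 0.801, -0.0]
force: [-0.0, 0.5, -0.4]
opening: 0.473
gripper_force: 58.8
```

>>> servo_tool:
  increments:
    - [[0,0,0.002,0,0,0,-0.5],[0,0,0,0,0,0,-0.5]]

```text
time_s: 8.82
eef_pos: [0.5028, 0.3296, 0.07]
ee_rot: [0.0, 0.599, 0.801, 0.0]
force: [0.4, 0.8, 0.5]
opening: 0.467
gripper_force: 58.7
```

>>> servo_tool:
  increments:
    - [[0,0,0.002,0,0,0,-0.5],[0,0,0,0,0,0,-0.5]]

```text
time_s: 9.07
eef_pos: [0.503, 0.3297, 0.0694]
ee_rot: [0.0, 0.599, 0.801, 0.001]
force: [-0.3, 0.1, 4.9]
opening: 0.471
gripper_force: 59.0
```

Contact (about 5 N). I release, then rise straight up.

>>> servo_tool:
  increments:
    - [[0,0,0,0,0,0,0.1],[0,0,0,0,0,0,0.3],[0,0,0,0,0,0,0.5],[0,0,0,0,0,0,0.5],[0,0,0,0,0,0,0.5],[0,0,0,0,0,0,0.5],[0,0,0,0,0,0,0.5]]

```text
time_s: 9.95
eef_pos: [0.5027, 0.3295, 0.0688]
ee_rot: [-0.0, 0.599, 0.801, 0.0]
force: [0.1, -0.9, 0.0]
opening: 0.749
gripper_force: 0.0
```

>>> servo_tool:
  increments:
    - [[0,0,-0.02,0,0,0,0.5],[0,0,-0.05,0,0,0,0.5],[0,0,-0.06,0,0,0,0.5],[0,0,-0.06,0,0,0,0.5],[0,0,-0.06,0,0,0,0.5],[0,0,-0.06,0,0,0,0.5],[0,0,-0.06,0,0,0,0.5],[0,0,-0.03,0,0,0,0.5],[0,0,0,0,0,0,0.5]]

```text
time_s: 11.08
eef_pos: [0.5028, 0.3296, 0.2694]
ee_rot: [0.0, 0.599, 0.801, 0.001]
force: [-0.5, -0.3, -0.8]
opening: 0.749
gripper_force: 0.0
```

```bash
python3 go.py "(.475,-.065,.26)"
```

```text
t 11.075 p [0.5028 0.3296 0.2694] yaw 106.46 z [ 0.001  0.001 -1.   ] q [0.39 0.46 1.18 0.   1.49 0.1 ] F [-0.5 -0.3 -0.8] 0.7488820528318249 0.0
to [ 0.475 -0.065  0.26 ] tool norm [-0.7411 -0.2769  0.0183] rows 6.331255905153844
```

>>> servo_tool:
  increments:
    - [[-0.04,-0.014,0,0,0,0,0],[-0.08,-0.03,0,0,0,0,0],[-0.08,-0.03,0,0,0,0,0],[-0.085,-0.032,0,0,0,0,0],[-0.085,-0.032,0,0,0,0,0],[-0.085,-0.032,0,0,0,0,0],[-0.085,-0.032,0,0,0,0,0],[-0.08,-0.03,0,0,0,0,0],[-0.08,-0.03,0,0,0,0,0],[-0.041,-0.015,0,0,0,0,0]]

```text
time_s: 12.32
eef_pos: [0.4741, -0.0667, 0.2675]
ee_rot: [-0.001, 0.599, 0.8, -0.0]
force: [1.0, -0.9, 1.1]
opening: 0.497
gripper_force: 0.0
```

>>> servo_tool:
  increments:
    - [[0,0,0,0,0,0,0],[0,0,0,0,0,0,0],[0,0,0,0,0,0,0]]

```text
time_s: 12.7
eef_pos: [0.4748, -0.0641, 0.2685]
ee_rot: [-0.0, 0.598, 0.801, 0.0]
force: [0.2, 0.4, 0.7]
opening: 0.5
gripper_force: 0.0
```

```bash
cat > w.py <<'E'
import sys
from h import *
from rig import sensors
s=sensors.get_state();q=s["ee_rot"]
im,d=eyes.get_image("wrist");cv2.imwrite(sys.argv[1],im[...,::-1])
T=np.eye(4);T[:3,:3]=R.from_quat([q[1],q[2],q[3],q[0]]).as_matrix();T[:3,3]=s["eef_pos"]
p=eyes.camera_params("wrist");C=T@p["hand_eye"];K=p["mtx"];v,u=np.mgrid[:480,:640]
W=np.stack([(u-K[0,2])/K[0,0]*d,(v-K[1,2])/K[1,1]*d,d],-1)@C[:3,:3].T+C[:3,3]
hsv=cv2.cvtColor(im,cv2.COLOR_RGB2HSV)
red=((hsv[...,0]<5)|(hsv[...,0]>174))&(hsv[...,1]>130)&(hsv[...,2]>60)&(abs(W[...,2]-.067)<.02)
print("lid",np.median(W[red],axis=0),cv2.minAreaRect(W[red][:,:2].astype(np.float32)))
b=((hsv[...,0]>8)&(hsv[...,0]<28)&(hsv[...,1]>60)&(W[...,2]>.045)&(W[...,2]<.075)&(np.hypot(W[...,0]-.475,W[...,1]+.064)<.08)).astype(np.uint8)
k,l,st,ce=cv2.connectedComponentsWithStats(b)
for i in range(1,k):
    if st[i,4]>60:print("bar",st[i],ce[i],np.median(W[l==i],axis=0),W[l==i][:,2].max(),cv2.minAreaRect(W[l==i][:,:2].astype(np.float32)))
E
python3 w.py pics/w3.png; python3 go.py "(.475,-.065,.26)"
```

```text
lid [ 0.62100924 -0.00624205  0.06576999] ((0.628853976726532, -0.021707400679588318), (0.21186381578445435, 0.2251584529876709), 16.527544021606445)
bar [ 315  159   16   93 1243] [322.24698311 203.84794851] [ 0.4798279  -0.06176258  0.0634008 ] 0.06666747669100526 ((0.4807639420032501, -0.06560362875461578), (0.013744962401688099, 0.09546361863613129), 15.817830085754395)
t 12.75 p [ 0.4748 -0.0642  0.2687] yaw 106.52 z [-0.  0. -1.] q [-0.38  0.18  1.56  0.    1.39 -0.67] F [-0.2 -0.4 -0.3] 0.5025826456917968 0.0
to [ 0.475 -0.065  0.26 ] tool norm [-0.0016 -0.0001  0.0173] rows 0.13933133898911962
```

View pics/w3.png

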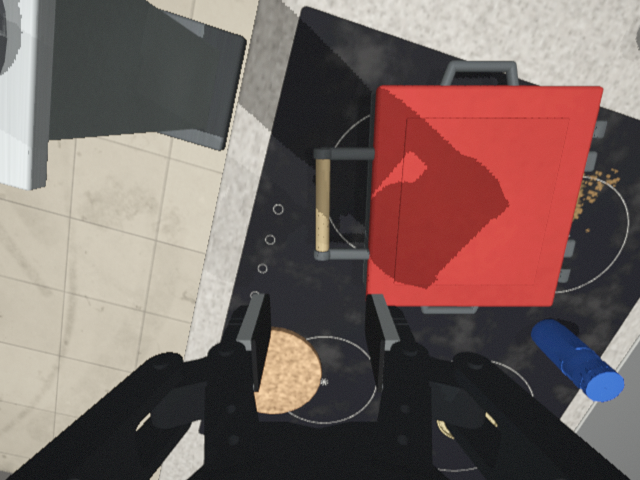

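The wrist view shows the bar at (322,204), just to the right of the middle between the fingers (318). Both views put its centre at about (0.480, -0.066). I shift about 5 mm and descend around it.

>>> servo_tool:
  increments:
    - [[-0.005,0.01,0.04,0,0,0,0],[0,0,0.06,0,0,0,0],[0,0,0.08,0,0,0,0],[0,0,0.08,0,0,0,0],[0,0,0.08,0,0,0,0],[0,0,0.06,0,0,0,0],[0,0,0.04,0,0,0,0],[0,0,0.02,0,0,0,0],[0,0,0,0,0,0,0],[0,0,0,0,0,0,0]]

```text
time_s: 14.0
eef_pos: [0.4808, -0.0661, 0.0396]
ee_rot: [0.001, 0.599, 0.801, 0.0]
force: [0.6, 0.0, 1.3]
opening: 0.502
gripper_force: 0.0
```

>>> servo_tool:
  increments:
    - [[0,0,0,0,0,0,-0.3],[0,0,0,0,0,0,-0.5],[0,0,0,0,0,0,-0.7],[0,0,0,0,0,0,-0.9],[0,0,0,0,0,0,-1],[0,0,0,0,0,0,-1],[0,0,0,0,0,0,-1],[0,0,0,0,0,0,-1]]

```text
time_s: 15.0
eef_pos: [0.4802, -0.0661, 0.0392]
ee_rot: [-0.0, 0.599, 0.801, -0.0]
force: [-3.4, -0.6, 5.3]
opening: 0.141
gripper_force: 58.4
```

```bash
python3 go.py
python3 - <<'E'
from h import *
im,d=eyes.get_image("scene");cv2.imwrite("pics/s4.png",im[...,::-1])
E
```

```text
t 15.0 p [ 0.4802 -0.0661  0.0392] yaw 106.46 z [-0. -0. -1.] q [-0.38  0.48  1.83 -0.    0.83 -0.67] F [-3.4 -0.6  5.3] 0.14098723326416215 58.38151574134827
```

View pics/s4.png

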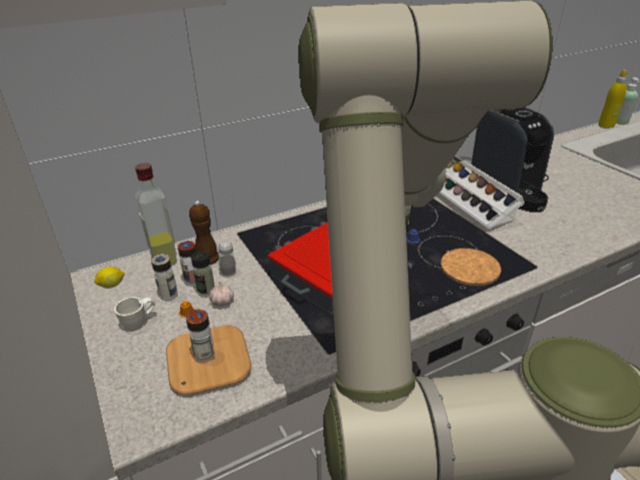

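The jar stands upright on the board at about (202,335), and the fingers hold the bar (opening 0.14, 58 N). I lift along the arc, starting with 15 degrees.

>>> servo_tool:
  increments:
    - [[0,0.0007,-0.0272,0,0,0,-1],[0,0.0021,-0.0271,0,0,0,-1],[0,0.0036,-0.027,0,0,0,-1],[0,0.005,-0.0268,0,0,0,-1],[0,0.0064,-0.0265,0,0,0,-1],[0,0,0,0,0,0,-1],[0,0,0,0,0,0,-1]]

```text
time_s: 15.92
eef_pos: [0.4885, -0.0636, 0.1067]
ee_rot: [-0.0, 0.599, 0.801, -0.0]
force: [-4.0, -4.8, -1.6]
opening: 0.14
gripper_force: 58.7
```

```bash
python3 go.py
python3 - <<'E'
from h import *
im,d=eyes.get_image("wrist");cv2.imwrite("pics/w5.png",im[...,::-1])
E
```

```text
t 15.925 p [ 0.4885 -0.0636  0.1067] yaw 106.47 z [-0.001 -0.    -1.   ] q [-0.37  0.38  1.75 -0.    1.01 -0.65] F [-4.  -4.8 -1.6] 0.139989382717969 58.67125153541565
```

View pics/w5.png

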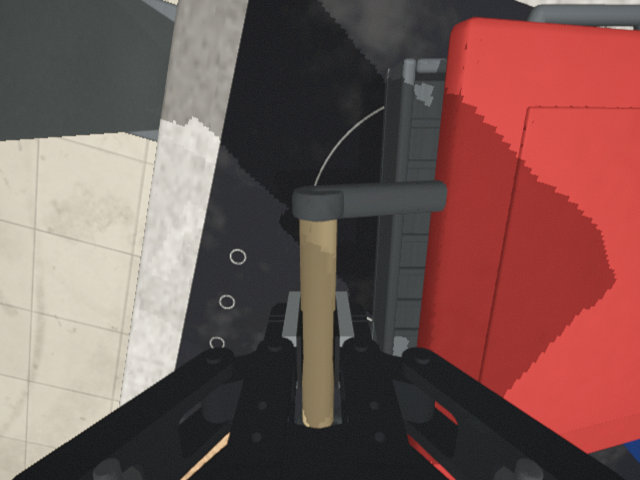

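The bar lies between the pads (about (318,320)) and the lid is rising with it, with small forces. I continue to 45 degrees.

>>> servo_tool:
  increments:
    - [[0,0.0077,-0.0261,0,0,0,-1],[0,0.0091,-0.0257,0,0,0,-1],[0,0.0104,-0.0252,0,0,0,-1],[0,0.0117,-0.0246,0,0,0,-1],[0,0.013,-0.0239,0,0,0,-1],[0,0.0142,-0.0232,0,0,0,-1],[0,0.0154,-0.0224,0,0,0,-1],[0,0.0166,-0.0216,0,0,0,-1],[0,0.0177,-0.0207,0,0,0,-1],[0,0.0187,-0.0198,0,0,0,-1]]

```text
time_s: 17.23
eef_pos: [0.5514, -0.0451, 0.225]
ee_rot: [-0.001, 0.599, 0.801, -0.002]
force: [-20.1, -6.6, 15.5]
opening: 0.138
gripper_force: 58.6
```

>>> servo_tool:
  increments:
    - [[0,0,0,0,0,0,-1],[0,0,0,0,0,0,-1],[0,0,0,0,0,0,-1],[0,0,0,0,0,0,-1]]

```text
time_s: 17.73
eef_pos: [0.5516, -0.0451, 0.2252]
ee_rot: [-0.001, 0.599, 0.801, -0.002]
force: [-18.7, -6.3, 14.0]
opening: 0.137
gripper_force: 59.7
```

```bash
python3 go.py
python3 - <<'E'
from h import *
from rig import sensors
s=sensors.get_state();q=s["ee_rot"]
im,d=eyes.get_image("wrist");cv2.imwrite("pics/w6.png",im[...,::-1])
T=np.eye(4);T[:3,:3]=R.from_quat([q[1],q[2],q[3],q[0]]).as_matrix();T[:3,3]=s["eef_pos"]
p=eyes.camera_params("wrist");C=T@p["hand_eye"];K=p["mtx"];v,u=np.mgrid[:480,:640]
W=np.stack([(u-K[0,2])/K[0,0]*d,(v-K[1,2])/K[1,1]*d,d],-1)@C[:3,:3].T+C[:3,3]
hsv=cv2.cvtColor(im,cv2.COLOR_RGB2HSV)
red=((hsv[...,0]<5)|(hsv[...,0]>174))&(hsv[...,1]>130)&(d>0)
red=cv2.erode(red.astype(np.uint8),np.ones((15,15)))>0
Q=W[red];n=np.linalg.svd((Q-Q.mean(0))[::10],full_matrices=False)[2][2];print(red.sum(),"tilt",np.arccos(abs(n[2])),n)
im,d=eyes.get_image("scene");cv2.imwrite("pics/s6.png",im[...,::-1])
E
```

```text
t 17.725 p [ 0.5516 -0.0451  0.2252] yaw 106.45 z [-0.003 -0.002 -1.   ] q [-0.29  0.38  1.42 -0.    1.34 -0.58] F [-18.7  -6.3  14. ] 0.13739744387530395 59.65972065925598
15812 tilt 0.7545691226129633 [-0.65494454 -0.20059446 -0.72856675]
```

View pics/w6.png

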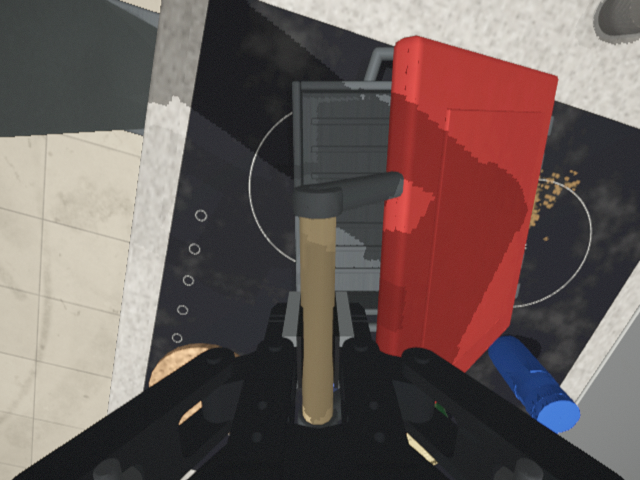

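View pics/s6.png

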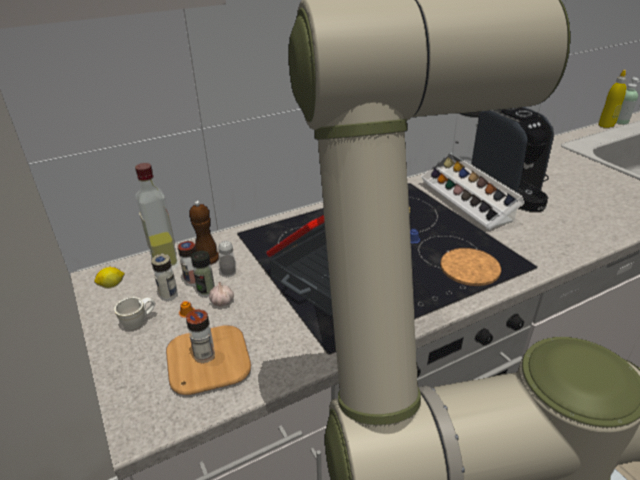

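The wrist view shows the bar held between the pads at (318,320). The lid's plane fits at 0.755 rad, and the bar's rise gives 0.797 rad, both well inside the band. The scene view shows the jar upright on the board at (202,335). Everything is still, so I hand in.

```bash
python3 -c "
from rig import order;print(order.job_done())"
```

```text
the job is handed in; nothing more can be done
None
```

I handed the job in with the jar standing upright and released on the bamboo board, and the gripper still holding the lid open at about 45 degrees (measured 0.755 to 0.797 rad); no verdict came back.

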